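Snap the food box lid shut all round

TASK

The press-on lid of the cream food box lies on the box but all four sides of its rim still stand up. Press each side of the rim down with a fingertip until it clicks fully shut, in any order, leaving the box standing where it is: do not lift it, tip it or shove it along. Do not disturb the jar, salt shaker, tin, spoon and lemon around it.

Things in the scene. Friction and masses are not known exactly. Their poses are not given: they have to be found in the camera images.
- food_box: Cream food box with pale press-on lid, loose, full (0.9 kg). Lid 160 (x) by 210 mm (y), tub 138 by 188, height 78 mm shut. Origin: centre of underside; z up, x away from the robot, y left, turned by its yaw. Lid panel (100 by 150, top at 75 mm) and the four 30 mm corners are fixed; between the corners are four hinged rim segments with 8 mm thumb tabs outside, all up at the start.
- rim_near (a joint): Hinge of the long near rim segment of the food box lid, in rad: 0 = sprung up (as it starts), 0.32 = clicked fully shut. Over-centre snap: pressed at its press point it resists with about 5 to 7 N, then past half-way (0.16) pulls itself shut and stays shut.
- rim_near_press (a point): Press point of the long near rim segment (box's -x side, 146 by 30 mm): on its top surface, half-way along, 18 mm out from its hinge line, 12 mm in from its outer edge; moves with it. About 83 mm above the worktop when open (the segment then slopes up outwards), 78 mm when shut. A fingertip up to 30 mm wide pressed straight down here shuts it.
- rim_far (a joint): Hinge of the long far rim segment of the food box lid, in rad: 0 = sprung up (as it starts), 0.32 = clicked fully shut. Over-centre snap: pressed at its press point it resists with about 5 to 7 N, then past half-way (0.16) pulls itself shut and stays shut.
- rim_far_press (a point): Press point of the long far rim segment (box's +x side, 146 by 30 mm): on its top surface, half-way along, 18 mm out from its hinge line, 12 mm in from its outer edge; moves with it. About 83 mm above the worktop when open (the segment then slopes up outwards), 78 mm when shut. A fingertip up to 30 mm wide pressed straight down here shuts it.
- rim_left (a joint): Hinge of the short left rim segment of the food box lid, in rad: 0 = sprung up (as it starts), 0.32 = clicked fully shut. Over-centre snap: pressed at its press point it resists with about 5 to 7 N, then past half-way (0.16) pulls itself shut and stays shut.
- rim_left_press (a point): Press point of the short left rim segment (box's +y side, 96 by 30 mm): on its top surface, half-way along, 18 mm out from its hinge line, 12 mm in from its outer edge; moves with it. About 83 mm above the worktop when open (the segment then slopes up outwards), 78 mm when shut. A fingertip up to 30 mm wide pressed straight down here shuts it.
- rim_right (a joint): Hinge of the short right rim segment of the food box lid, in rad: 0 = sprung up (as it starts), 0.32 = clicked fully shut. Over-centre snap: pressed at its press point it resists with about 5 to 7 N, then past half-way (0.16) pulls itself shut and stays shut.
- rim_right_press (a point): Press point of the short right rim segment (box's -y side, 96 by 30 mm): on its top surface, half-way along, 18 mm out from its hinge line, 12 mm in from its outer edge; moves with it. About 83 mm above the worktop when open (the segment then slopes up outwards), 78 mm when shut. A fingertip up to 30 mm wide pressed straight down here shuts it.
- jam_jar: Glass jam jar with a lid, 68 mm across, 84 mm high; loose bystander, to be left alone. Origin at the centre of its underside.
- salt_shaker: Salt shaker, 44 mm across, 90 mm high; loose bystander, to be left alone. Origin at the centre of its underside.
- tin_tomatoes: Food tin, 75 mm across, 58 mm high; loose bystander, to be left alone. Origin at the centre of its underside.
- teaspoon: Metal teaspoon lying flat, 130 mm long, 11 mm high; loose bystander, to be left alone. Origin at the centre of its underside.
- lemon: Lemon, 71 by 53 by 51 mm; loose bystander, to be left alone. Origin at the centre of its underside.

How it is judged:
At the end, for the whole second after the job is handed in: All four rim segments are clicked shut (each hinge past 0.30 of 0.32 rad), and the food box stands flat and still on the worktop within 40 mm of where it started (value of joint each of rim_near, rim_far, rim_left, rim_right above 0.3 rad and distance of food_box from where it was at the start of the episode below 0.04 m and angle between food_box's own z axis and vertical below 0.05 rad and height (world z) of food_box below 0.006 m and linear speed of food_box below 0.02 m/s); the robot touches nothing.
It fails at once if the food box is lifted off the worktop (height (world z) of food_box above 0.012 m).
It fails at once if the food box is tipped (angle between food_box's own z axis and vertical above 0.12 rad).
It fails at once if the food box is shoved more than 40 mm (distance of food_box from where it was at the start of the episode above 0.04 m).
It fails at once if a bystander (jar, salt shaker, tin, spoon or lemon) is moved more than 30 mm (distance of any of jam_jar, salt_shaker, tin_tomatoes, teaspoon, lemon from where it was at the start of the episode above 0.03 m).
It also fails if it takes over 38 s, if anything falls off the work surface, if the arm or the gripper's body presses on something with over 40 N, if the wrist force passes 120 N, or if a joint passes its speed limit or range.

ROBOT

A 6-joint arm with a two-finger parallel gripper is mounted at the origin on a cart in front of the work surface, level with it; the furniture and walls round the work are solid. World frame = base frame: x ahead of the robot, y to its left, z up, the work surface at z = 0. Lengths are in m, angles in rad, forces in N, time in s.
With the tool pointing down it reaches from about 0.4 to 0.925 m from the base axis. Payload 3.4 kg.
Tool frame: the origin (TCP) lies on the centre line of the jaws, within the pads' length; the fingertips stand 22 mm ahead of it and the grasp point (between the pads) lies 3 mm ahead of it; z points along the fingers, y is the line along which they close (so a half turn about z gives the same grasp; the last joint's range is limited). The gripper opens to 85 mm and grips with 20 to 120 N. Pads are 22 mm wide; open, the fingers measure 114 mm over their backs; the gripper's body (76 mm by 85 mm) begins 54 mm behind the grasp point. The pads swing forward as they close: fully open they stand 13 mm farther back than shut.
Start: joints at [1.171, 0.307, 1.506, -0, 1.328, -0.073], TCP at [0.184, 0.545, 0.253] pointing down, gripper open.
Joint ranges: [-3.12, 3.12], [-1.05, 2.28], [0.14, 2.33], [-1.42, 4.57], [0.1, 2.73], [-2.68, 2.68]. Speed limits (rad/s): [2.57, 2.57, 3.14, 3.14, 3.14, 3.14].

INTERFACE

Orientations are given as a unit quaternion [w, x, y, z].
In Python, from plant import * gives the robot as it stands. The module is installed in compiled form; this text tells all that it offers.
- The arm moves only by the shell command python3 -m pendant 'ROWS' [FORCE]. ROWS is JSON, a list that holds one entry, the list of rows, each a list of 7 numbers: the opening, from 0 (shut) to 1 (fully open), then the shift along the tool's x, y, z in cm, then the turn, a rotation vector about the tool's x, y, z in degrees. In form: [[[jaw, x, y, z, ax, ay, az], ...]]. A call has 1 to 5 rows; each row is the pose to reach, as a shift and turn from the pose commanded when the call began, along the tool's axes at that moment; what a row does not reach only later rows make up. A row lasts 1/10 s, in which the tool goes at most 50 mm and 8.59 degrees, less where a joint would pass 70% of its speed; a pose out of reach is approached as far as the arm can. A call with a gripper value outside its range is refused whole. The fingers move at their own pace and stop on an object; FORCE is the grip in N (left out, the last holds). Time passes only in rows, so rows that repeat a pose let the fingers close. It gives the time, the measured TCP pose, the force, the opening and the grip force at its end, in the units of the state.
- get_state(): the state, without advancing time (a new reading comes with each control period).
- get_image(name): name is "scene" or "top" or "wrist"; returns a dict with "frame" (420x560x3 uint8, red, green, blue), "camera_matrix" (3x3 intrinsics, pixels), "distortion" ([k1, k2, p1, p2, k3] as OpenCV has them; the pictures are not rectified), "xyz" and "attitude" of the camera in the world; the wrist camera has in their place "mount" (4x4, takes a point from camera to tool coordinates, whose origin is the TCP and whose axes are the flange's). Camera axes: x right, y down, z forward; pixel columns grow to the right and rows downward; lengths in m; the calibration is good to about 2 mm. A picture is of the moment at which its call begins: read the wrist's pose just before it. There is no depth.
- hand_in(): hands the job in; it is judged then, once.
The state is a dict: "t": time; "q": joint angles; "joint_vel": joint speeds; "tau": joint torques, N m; "tool_pos": TCP position; "eef_rot": TCP orientation; "force": force on the tool from outside, world axes, zero at the start; "moment": the same for the moment, N m; "finger_gap": opening from 0.0 (shut) to 1.0 (fully open); "finger_force": force on a finger pad.
Only numpy, scipy, OpenCV 4.12 (cv2) and the standard library are available. Lean on these libraries where they do the work, as an engineer would, in place of code of your own. Each camera call takes 0.05 s, during which the arm holds its last target. There are 200 camera calls.

## Working session

There is one attempt and no reset: what is moved stays moved. The work goes in short steps, Python scripts to look and compute and a shell command to move; the robot and the scene stay as the last step left them, time stands still between calls to the robot, and variables do not carry over. Pictures are saved under pics/ and viewed, at most 10 in all, crops included, and the job is handed in when it is done.

```bash
mkdir -p pics; python3 - <<'E'
from plant import *
import cv2
s=get_state();print(s['t'],s['tool_pos'],s['eef_rot'],s['finger_gap'])
for n in ('top','scene'):
    i=get_image(n);cv2.imwrite(f'pics/{n}0.png',i['frame'][:,:,::-1]);print(n,i['camera_matrix'],i['distortion'],i['xyz'],i['attitude'])
E
```

```text
0.0 [0.1838126  0.54415071 0.25237092] [-2.41070410e-04  1.62190404e-01  9.86758948e-01 -9.96387167e-04] 1.000038112190653
top [[515.75293273   0.         284.49107504]
 [  0.         515.75293273 214.15088426]
 [  0.           0.           1.        ]] [0.06771772 0.         0.         0.         0.        ] [0.35390369 0.19787974 1.23547054] [ 0.06343479 -0.69820216  0.71194791 -0.04024845]
scene [[455.60237196   0.         280.36836973]
 [  0.         455.60237196 208.26917611]
 [  0.           0.           1.        ]] [-0.06429218  0.          0.          0.          0.        ] [-0.16160195 -0.16095346  0.8181438 ] [-0.34876535  0.78408307 -0.46913918  0.20853032]
```

View pics/top0.png

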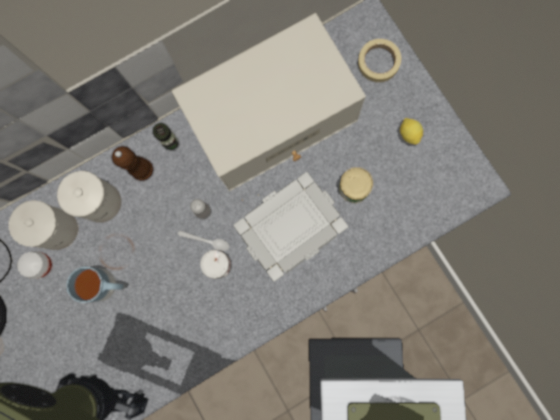

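View pics/scene0.png

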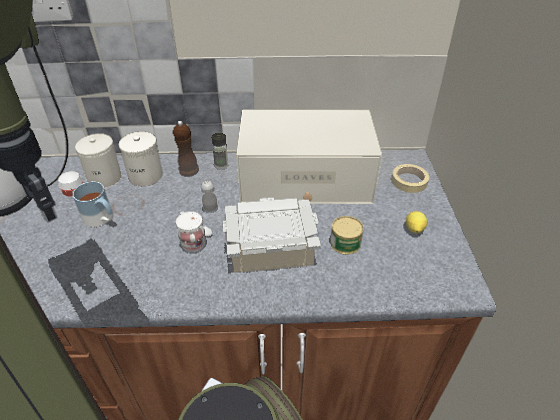

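Top view: the box lid is centred near (291,226), with light corners near (306,182), (340,226), (276,272) and (241,227). The jar is at (214,264), the spoon at (205,241), the shaker at (199,208), the tin at (356,184) and the bread bin just behind the box. Next I'll enlarge the lid in both views to pick its corners.

```bash
cat > h.py <<'E'
import numpy as np,cv2
from scipy.spatial.transform import Rotation as R
K={'top':(515.75293273,284.49107504,214.15088426,0.06771772,[0.35390369,0.19787974,1.23547054],[0.06343479,-0.69820216,0.71194791,-0.04024845]),
'scene':(455.60237196,280.36836973,208.26917611,-0.06429218,[-0.16160195,-0.16095346,0.8181438],[-0.34876535,0.78408307,-0.46913918,0.20853032])}
def q2R(q): return R.from_quat(np.r_[q[1:],q[0]])
def ray(n,p):
    f,cx,cy,k,o,q=K[n]
    u=cv2.undistortPoints(np.array([[p]],float),np.array([[f,0,cx],[0,f,cy],[0,0,1]]),np.array([k,0,0,0,0.]))[0,0]
    d=q2R(q).apply([u[0],u[1],1]);return np.array(o),d/np.linalg.norm(d)
def plane(n,p,z):
    o,d=ray(n,p);return o+d*(z-o[2])/d[2]
def tri(a,b):
    (o1,d1),(o2,d2)=ray('top',a),ray('scene',b)
    s=np.linalg.lstsq(np.c_[d1,-d2],o2-o1,rcond=None)[0]
    p,q=o1+s[0]*d1,o2+s[1]*d2;return (p+q)/2,np.linalg.norm(p-q)
E
python3 - <<'E'
from h import *
a=cv2.imread('pics/top0.png')[165:285,225:360];b=cv2.imread('pics/scene0.png')[190:285,215:335]
a=cv2.resize(a,(405*1,360),interpolation=cv2.INTER_CUBIC);b=cv2.resize(b,(395,313),interpolation=cv2.INTER_CUBIC)
c=np.zeros((360,800,3),np.uint8);c[:,:405]=a;c[:313,405:]=b
cv2.imwrite('pics/crop1.png',cv2.convertScaleAbs(c,alpha=1.5,beta=-80))
for n,p,z in [('box',(291,226),.078),('jar',(214,264),.084),('salt',(199,207),.09),('tin',(356,184),.058),('binTopL',(232,185),.15),('knob',(296,156),.1),('shadowarm',(150,350),0)]:print(n,plane('top',p,z).round(3))
for n,a,b in [('bintopfrontL',(232,185),(239,158)),('bintopfrontR',(363,100),(377,158)),('knob',(296,156),(308,196))]:print(n,tri(a,b))
E
```

```text
box [0.498 0.22  0.078]
jar [0.416 0.394 0.084]
salt [0.544 0.427 0.09 ]
tin [0.595 0.068 0.058]
binTopL [0.581 0.344 0.15 ]
knob [0.654 0.206 0.1  ]
shadowarm [0.224 0.556 0.   ]
bintopfrontL (array([0.57256249, 0.3420093 , 0.18164439]), np.float64(0.005203092640704211))
bintopfrontR (array([0.75724893, 0.05993993, 0.16094825]), np.float64(0.0035435272220634057))
knob (array([0.66983705, 0.20482854, 0.04436747]), np.float64(0.0024521208888734036))
```

View pics/crop1.png

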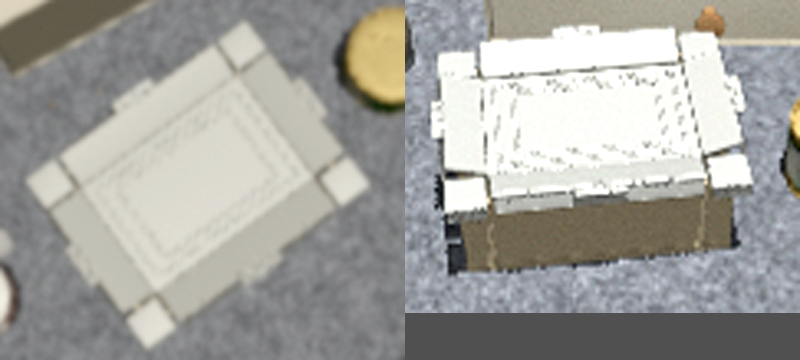

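The enlarged crop shows the lid's outer corners at A(243,20), B(370,185), C(148,350) and D(26,183) in the top part. The same corners in the scene part are (716,33), (751,185), (445,213) and (438,55). All four rims are up.

```bash
python3 - <<'E'
from h import *
T=np.array([(243,20),(370,185),(148,350),(26,183)])/3+[225,165]
S=(np.array([(716,33),(751,185),(445,213),(438,55)])-[405,0])/3.292+[215,190]
for a,b in zip(T,S):print('tri',*tri(a,b))
P=np.array([plane('top',a,.078) for a in T]);c=P.mean(0)
print(P.round(4),c, [np.linalg.norm(P[i]-P[(i+1)%4]).round(3) for i in range(4)])
y=(P[2]+P[3]-P[0]-P[1])[:2];x=(P[0]+P[3]-P[1]-P[2])[:2]
x=x/np.linalg.norm(x);y/=np.linalg.norm(y)
yaw=np.arctan2(x[1]-y[0],x[0]+y[1]);print('yaw',np.degrees(yaw),np.degrees(np.arctan2(x[1],x[0])),np.degrees(np.arctan2(-y[0],y[1])))
X=np.array([np.cos(yaw),np.sin(yaw)]);Y=np.array([-X[1],X[0]])
for n,v in dict(near=-X*.068,far=X*.068,left=Y*.093,right=-Y*.093).items():print(n,(c[:2]+v).round(4))
from plant import *
r=q2R(get_state()['eef_rot']);print(r.as_matrix().round(4))
p=get_state()['tool_pos']
M=r.as_matrix()
for n,v in dict(near=-X*.068,far=X*.068,left=Y*.093,right=-Y*.093).items():print(n,'tool cm',(M.T@(np.r_[c[:2]+v,.2]-p)*100).round(1))
print('box x in tool',M.T@np.r_[X,0],'y',M.T@np.r_[Y,0])
E
```

```text
tri [0.62478879 0.18154767 0.07438477] 0.0043593233276371735
tri [0.49421706 0.09087849 0.07561644] 0.0004405661365065595
tri [0.37433667 0.25945364 0.07609483] 0.0008233560193960698
tri [0.50139326 0.34925122 0.07870531] 0.00228905700492079
[[0.6228 0.1835 0.078 ]
 [0.4938 0.0913 0.078 ]
 [0.3741 0.2597 0.078 ]
 [0.5008 0.3503 0.078 ]] [0.49787823 0.22118193 0.078     ] [np.float64(0.159), np.float64(0.207), np.float64(0.156), np.float64(0.207)]
yaw 35.67608166819578 35.551664614529585 35.800498721861956
near [0.4426 0.1815]
far [0.5531 0.2608]
left [0.4436 0.2967]
right [0.5521 0.1456]
[[-9.474e-01  3.201e-01 -7.000e-04]
 [ 3.201e-01  9.474e-01 -1.800e-03]
 [ 1.000e-04 -1.900e-03 -1.000e+00]]
near tool cm [-36.1 -26.1   5.3]
far tool cm [-44.1 -15.    5.3]
left tool cm [-32.5 -15.1   5.3]
right tool cm [-47.6 -26.    5.3]
box x in tool [-0.58288981  0.81254958 -0.00162847] y [ 0.8125512   0.58288894 -0.00101472]
```

Corner heights triangulate to 74–79 mm and the sides come out 0.157 × 0.207 m, which fits the given sizes. I'll move toward the near press point, turning the tool x axis onto −box x and closing the jaws on the way.

```bash
cat > go.py <<'E'
from h import *; from plant import *
import sys
B=np.array(dict(near=[.4426,.1815],far=[.5531,.2608],left=[.4436,.2967],right=[.5521,.1456])[sys.argv[1]])
z=float(sys.argv[2]);s=get_state();M=q2R(s['eef_rot']).as_matrix();yaw=np.radians(35.7)
T=np.c_[[-np.cos(yaw),-np.sin(yaw),0],[-np.sin(yaw),np.cos(yaw),0],[0,0,-1]]
print('shift cm',(M.T@(np.r_[B,z]-s['tool_pos'])*100).round(2),'turn',np.degrees(R.from_matrix(M.T@T).as_rotvec()).round(2),'pos',s['tool_pos'].round(4),'F',s['force'].round(1),'t',round(s['t'],2),'gap',round(s['finger_gap'],2))
E
python3 -m pendant '[[[0,-18,-13,3,0,0,-27],[0,-18,-13,3,0,0,-27],[0,-18,-13,3,0,0,-27],[0,-18,-13,3,0,0,-27],[0,-18,-13,3,0,0,-27]]]' && python3 go.py near 0.2; python3 -c "
from plant import *
print(get_image('wrist')['mount'].round(3))"
```

```text
t: 0.6
tool_pos: [0.3136, 0.3611, 0.2225]
eef_rot: [-0.0, -0.073, 0.997, -0.001]
force: [-0.5, 1.0, -0.8]
finger_gap: 0.143
finger_force: 0.0
shift cm [-10.16 -19.63   2.27] turn [ -0.09  -0.09 -27.35] pos [0.3136 0.3611 0.2225] F [-0.5  1.  -0.8] t 0.6 gap 0.14
[[-0.    -0.966 -0.26   0.066]
 [ 1.     0.    -0.001  0.001]
 [ 0.001 -0.26   0.966 -0.121]
 [ 0.     0.     0.     1.   ]]
```

The camera sits on the tool's +x side, so with this yaw it faces away from the bin, as wanted.

```bash
python3 -m pendant '[[[0,-10.2,-19.6,8.5,0,0,-27.4],[0,-10.2,-19.6,8.5,0,0,-27.4],[0,-10.2,-19.6,8.5,0,0,-27.4],[0,-10.2,-19.6,8.5,0,0,-27.4],[0,-10.2,-19.6,8.5,0,0,-27.4]]]' && python3 go.py near 0.12; python3 -c "
from plant import *
import cv2
cv2.imwrite('pics/w1.png',get_image('wrist')['frame'][:,:,::-1])"
```

```text
t: 1.15
tool_pos: [0.4407, 0.1869, 0.1392]
eef_rot: [0.0, -0.308, 0.951, 0.0]
force: [0.5, 1.6, 0.4]
finger_gap: 0.002
finger_force: 0.0
shift cm [ 0.16 -0.55  1.92] turn [0.   0.03 0.17] pos [0.4407 0.1869 0.1392] F [0.5 1.6 0.4] t 1.15 gap 0.0
```

View pics/w1.png

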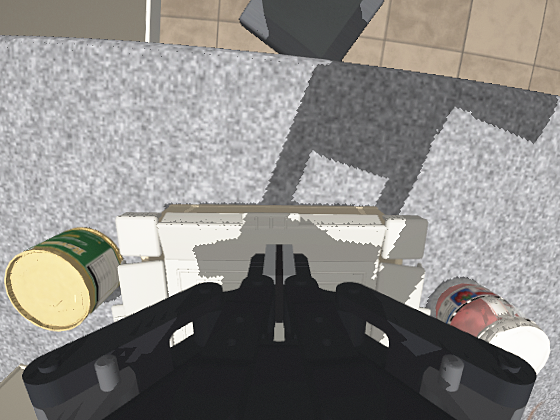

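Wrist view: the closed fingers (about (280,290)) are over the near segment, midway between the corner blocks at (138,235) and (405,235), and squared up with the lid. I'll lower now.

```bash
python3 -m pendant '[[[0,0.2,-0.5,1.5,0,0,0],[0,0.2,-0.5,2.5,0,0,0],[0,0.2,-0.5,3.0,0,0,0],[0,0.2,-0.5,3.2,0,0,0],[0,0.2,-0.5,3.2,0,0,0]]]' && python3 go.py near 0.098
```

```text
t: 1.7
tool_pos: [0.4404, 0.1832, 0.108]
eef_rot: [-0.001, -0.308, 0.952, -0.0]
force: [-2.1, -2.5, 5.4]
finger_gap: 0.001
finger_force: 2.4
shift cm [-0.08 -0.27  1.  ] turn [ 0.   -0.07  0.12] pos [0.4404 0.1832 0.108 ] F [-2.1 -2.5  5.4] t 1.7 gap 0.0
```

```bash
python3 -m pendant '[[[0,-0.1,-0.2,0.2,0,0,0],[0,-0.1,-0.2,0.4,0,0,0],[0,-0.1,-0.2,0.6,0,0,0],[0,-0.1,-0.2,0.8,0,0,0],[0,-0.1,-0.2,0.9,0,0,0]]]' && python3 go.py near 0.098
```

```text
t: 2.2
tool_pos: [0.4437, 0.1822, 0.0998]
eef_rot: [0.001, -0.307, 0.952, 0.0]
force: [-5.1, -0.6, 20.0]
finger_gap: -0.001
finger_force: 10.1
shift cm [0.13 0.01 0.18] turn [-0.01  0.07  0.04] pos [0.4437 0.1822 0.0998] F [-5.1 -0.6 20. ] t 2.2 gap -0.0
```

Fingertip is at 78 mm with 20 N, so the near rim is shut. On to the right segment.

```bash
python3 -m pendant '[[[0,0,0,-2.5,0,0,0],[0,-1,-2,-2.8,0,0,0],[0,-4,-5.5,-2.8,0,0,0],[0,-6.7,-9.3,-2.8,0,0,0],[0,-6.7,-9.3,-2.5,0,0,0]]]' && python3 go.py right 0.109
```

```text
t: 2.7
tool_pos: [0.5602, 0.1444, 0.1248]
eef_rot: [0.005, -0.306, 0.952, -0.001]
force: [0.5, 0.1, 0.4]
finger_gap: 0.008
finger_force: 0.0
shift cm [0.6  0.58 1.58] turn [-0.31  0.49 -0.1 ] pos [0.5602 0.1444 0.1248] F [0.5 0.1 0.4] t 2.7 gap 0.01
```

```bash
python3 -m pendant '[[[0,0,0,0,0,0,0],[0,0,0,0,0,0,0]]]' && python3 go.py right 0.109
```

```text
t: 2.9
tool_pos: [0.5504, 0.1454, 0.123]
eef_rot: [-0.001, -0.307, 0.952, 0.0]
force: [0.2, -0.8, 0.2]
finger_gap: 0.001
finger_force: 0.0
shift cm [-0.15 -0.08  1.4 ] turn [ 0.08 -0.14  0.03] pos [0.5504 0.1454 0.123 ] F [ 0.2 -0.8  0.2] t 2.9 gap 0.0
```

```bash
python3 -m pendant '[[[0,-0.1,-0.1,0.8,0,0,0],[0,-0.1,-0.1,1.3,0,0,0],[0,-0.1,-0.1,1.6,0,0,0],[0,-0.1,-0.1,1.8,0,0,0],[0,-0.1,-0.1,2.0,0,0,0]]]' && python3 -m pendant '[[[0,0,0,0.2,0,0,0],[0,0,0,0.4,0,0,0],[0,0,0,0.4,0,0,0]]]' && python3 go.py right 0.099
```

```text
t: 3.4
tool_pos: [0.5533, 0.1454, 0.1039]
eef_rot: [0.0, -0.307, 0.952, -0.0]
force: [0.6, -0.4, 0.0]
finger_gap: -0.003
finger_force: 0.0
t: 3.7
tool_pos: [0.5533, 0.1454, 0.1001]
eef_rot: [0.0, -0.307, 0.952, 0.0]
force: [-0.4, 0.5, 3.9]
finger_gap: 0.007
finger_force: 1.8
shift cm [0.09 0.09 0.11] turn [0.01 0.01 0.03] pos [0.5533 0.1454 0.1001] F [-0.4  0.5  3.9] t 3.7 gap 0.01
```

```bash
python3 -m pendant '[[[0,0,0,0.1,0,0,0],[0,0,0,0.2,0,0,0],[0,0,0,0.2,0,0,0]]]' && python3 -m pendant '[[[0,0,0,-2.5,0,0,0],[0,-2,2,-2.7,0,0,0],[0,-4.5,5,-2.7,0,0,0],[0,-6.7,9.3,-2.7,0,0,0],[0,-6.7,9.3,-2.7,0,0,0]]]' && python3 -m pendant '[[[0,0,0,0,0,0,0],[0,0,0,0,0,0,0]]]' && python3 go.py far 0.099
```

```text
t: 4.0
tool_pos: [0.5534, 0.1454, 0.0999]
eef_rot: [0.001, -0.307, 0.952, 0.0]
force: [-3.9, -0.6, 14.9]
finger_gap: -0.001
finger_force: 7.9
t: 4.5
tool_pos: [0.5531, 0.2653, 0.1248]
eef_rot: [0.001, -0.309, 0.951, 0.001]
force: [-0.1, -1.3, -0.1]
finger_gap: -0.0
finger_force: 0.0
t: 4.7
tool_pos: [0.5531, 0.2592, 0.1244]
eef_rot: [-0.001, -0.307, 0.952, -0.0]
force: [-0.1, -0.0, 0.6]
finger_gap: 0.001
finger_force: 0.0
shift cm [-0.1   0.13  2.54] turn [-0.01 -0.07  0.04] pos [0.5531 0.2592 0.1244] F [-0.1 -0.   0.6] t 4.7 gap 0.0
```

```bash
python3 -m pendant '[[[0,0,0.1,0.5,0,0,0],[0,0,0.1,1.0,0,0,0],[0,0,0.1,1.4,0,0,0],[0,0,0.1,1.4,0,0,0]]]' && python3 -m pendant '[[[0,0,0,0.2,0,0,0],[0,0,0,0.4,0,0,0],[0,0,0,0.6,0,0,0],[0,0,0,0.8,0,0,0],[0,0,0,1.0,0,0,0]]]' && python3 -m pendant '[[[0,0,0,0.2,0,0,0],[0,0,0,0.2,0,0,0],[0,0,0,0.3,0,0,0],[0,0,0,0.3,0,0,0]]]' && python3 go.py far 0.099
```

```text
t: 5.1
tool_pos: [0.5524, 0.2598, 0.1098]
eef_rot: [-0.001, -0.306, 0.952, -0.0]
force: [-0.7, -0.5, -0.0]
finger_gap: 0.002
finger_force: 0.0
t: 5.6
tool_pos: [0.5524, 0.2606, 0.1004]
eef_rot: [-0.0, -0.307, 0.952, -0.0]
force: [-0.4, -0.0, -0.1]
finger_gap: -0.001
finger_force: 0.0
t: 6.0
tool_pos: [0.5524, 0.2605, 0.0999]
eef_rot: [0.0, -0.307, 0.952, -0.0]
force: [-3.8, -0.9, 15.8]
finger_gap: -0.002
finger_force: 7.9
shift cm [-0.07 -0.02  0.09] turn [-0.01  0.    0.04] pos [0.5524 0.2605 0.0999] F [-3.8 -0.9 15.8] t 6.0 gap -0.0
```

Far rim is shut, with no contact with the bin. Going to the left one.

```bash
python3 -m pendant '[[[0,0,0,-2.7,0,0,0],[0,2,2.5,-2.7,0,0,0],[0,4.5,6,-2.7,0,0,0],[0,6.8,9.2,-2.7,0,0,0],[0,6.8,9.2,-2.7,0,0,0]]]' && python3 -m pendant '[[[0,0,0,0,0,0,0],[0,0,0,0,0,0,0]]]' && python3 go.py left 0.099
```

```text
t: 6.5
tool_pos: [0.4374, 0.2952, 0.1239]
eef_rot: [-0.004, -0.308, 0.951, -0.0]
force: [-0.4, 0.3, 0.1]
finger_gap: -0.001
finger_force: 0.0
t: 6.7
tool_pos: [0.4451, 0.2959, 0.1249]
eef_rot: [0.001, -0.307, 0.952, -0.0]
force: [0.1, -0.6, -0.2]
finger_gap: -0.005
finger_force: 0.0
shift cm [0.07 0.16 2.59] turn [-0.03  0.07  0.04] pos [0.4451 0.2959 0.1249] F [ 0.1 -0.6 -0.2] t 6.7 gap -0.0
```

```bash
python3 -m pendant '[[[0,0.1,0.1,0.5,0,0,0],[0,0.1,0.1,1.0,0,0,0],[0,0.1,0.1,1.4,0,0,0],[0,0.1,0.1,1.4,0,0,0]]]' && python3 -m pendant '[[[0,0,0,0.2,0,0,0],[0,0,0,0.4,0,0,0],[0,0,0,0.6,0,0,0],[0,0,0,0.8,0,0,0],[0,0,0,1.0,0,0,0]]]' && python3 -m pendant '[[[0,0,0,0.2,0,0,0],[0,0,0,0.2,0,0,0],[0,0,0,0.3,0,0,0],[0,0,0,0.3,0,0,0]]]' && python3 go.py left 0.099
```

```text
t: 7.1
tool_pos: [0.4423, 0.2953, 0.1098]
eef_rot: [-0.001, -0.306, 0.952, -0.0]
force: [-0.4, -0.5, 0.2]
finger_gap: -0.003
finger_force: 0.0
t: 7.6
tool_pos: [0.4425, 0.2957, 0.1006]
eef_rot: [-0.0, -0.307, 0.952, -0.0]
force: [0.7, -0.4, 0.9]
finger_gap: -0.004
finger_force: 0.0
t: 8.0
tool_pos: [0.4425, 0.2958, 0.0999]
eef_rot: [0.0, -0.307, 0.952, -0.0]
force: [-4.8, -2.4, 18.9]
finger_gap: -0.004
finger_force: 9.1
shift cm [-0.14  0.01  0.09] turn [-0.02  0.05  0.04] pos [0.4425 0.2958 0.0999] F [-4.8 -2.4 18.9] t 8.0 gap -0.0
```

```bash
python3 -m pendant '[[[0,0,0,-4,0,0,0],[0,0,0,-8,0,0,0],[0,0,0,-12,0,0,0],[0,3,5,-15,0,0,0],[0,4,10,-15,0,0,0]]]' && python3 -m pendant '[[[0,0,8,0,0,0,0],[0,0,8,0,0,0,0],[0,0,8,0,0,0,0]]]' && python3 - <<'E'
from plant import *
from h import *
a=get_image('top')['frame'][:,:,::-1];b=get_image('scene')['frame'][:,:,::-1];o=cv2.imread('pics/top0.png')
cr=lambda i:cv2.resize(np.ascontiguousarray(i[165:285,225:360]),(405,360),interpolation=cv2.INTER_CUBIC)
c=np.zeros((600,800,3),np.uint8);c[:360,:405]=cr(a);c[:313,405:]=cv2.resize(np.ascontiguousarray(b[190:285,215:335]),(395,313),interpolation=cv2.INTER_CUBIC)
c=cv2.convertScaleAbs(c,alpha=1.5,beta=-80)
c[360:,:320]=cv2.resize(a,(320,240));c[360:,320:640]=cv2.resize(o,(320,240))
cv2.imwrite('pics/end.png',c)
E
```

```text
t: 8.5
tool_pos: [0.3643, 0.3448, 0.2493]
eef_rot: [0.003, -0.305, 0.952, 0.001]
force: [0.3, 1.8, 0.1]
finger_gap: 0.0
finger_force: 0.0
t: 8.8
tool_pos: [0.314, 0.4121, 0.2462]
eef_rot: [0.0, -0.309, 0.951, 0.001]
force: [0.6, -1.1, -0.2]
finger_gap: 0.0
finger_force: 0.0
```

View pics/end.png

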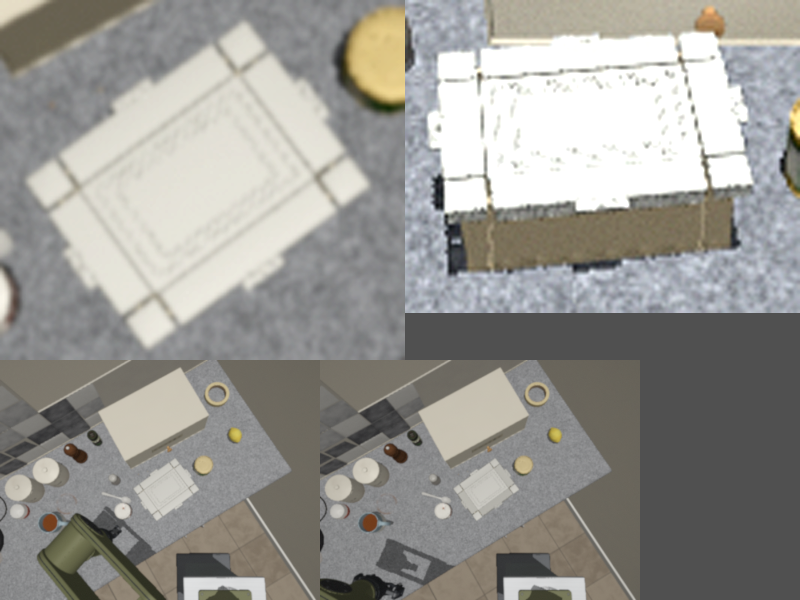

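All four rim segments now lie flush with the corners, the lid corners are at the same pixels as before, and nothing around the box has moved.

```bash
python3 -c "
from plant import *
print(hand_in())"
```

```text
the job is handed in; nothing more can be done
None
```

I pressed all four rim segments down until they sat flush, the box and bystanders showed no movement in the final pictures, and the job is handed in at about 9 s of the 38 s allowed; no verdict came back.

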